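# Find the 18 mm board piece by pinching and seat it in the bracket clamp

### The arm

A 6-joint arm with a two-finger parallel gripper is mounted at the origin on the work surface. World frame = base frame: x ahead of the robot, y to its left, z up, the work surface at z = 0. Lengths are in m, angles in rad, forces in N, time in s.
With the tool pointing down it reaches from about 0.3 to 0.775 m from the base axis. Payload 14.6 kg.
Tool frame: the origin (TCP) lies between the finger pads; the fingertips stand 14 mm ahead of it and the grasp point (between the pads) lies 5 mm behind it; z points along the fingers, y is the line along which they close (so a half turn about z gives the same grasp; the last joint's range is limited). The gripper opens to 94 mm and grips with 3 to 60 N. Pads are 16 mm wide; open, the fingers measure 119 mm over their backs; the gripper's body (75 mm by 177 mm) begins 78 mm behind the grasp point.
Start: joints at [-1.253, 0.3, 1.521, -0, 1.321, -0.067], TCP at [0.206, -0.51, 0.219] pointing down, gripper open.
Joint ranges: [-3.03, 3.03], [-0.79, 2.21], [0.23, 2.52], [-1.04, 4.18], [0, 3.07], [-2.55, 2.55]. Speed limits (rad/s): [2.22, 2.22, 2.57, 3.14, 3.14, 3.14].

### API

Orientations are given as [roll, pitch, yaw] about the fixed x, y, z axes, in that order (R = Rz(yaw) Ry(pitch) Rx(roll)).
In Python, from station import ctrl gives the robot as it stands. The module is installed in compiled form; this text tells all that it offers.
- The arm moves only by the tool move_arm, never from a script. Its argument "targets" is a list of rows, each a list of 7 numbers: the opening, from -1 (shut) to 1 (fully open), then the shift along the tool's x, y, z in units of 50 mm (1.0 is 50 mm), then the turn, a rotation vector about the tool's x, y, z in rad. A call has 1 to 12 rows; each row is the pose to reach, as a shift and turn from the pose commanded when the call began, along the tool's axes at that moment; what a row does not reach only later rows make up. A row lasts 1/10 s, in which the tool goes at most 50 mm and 8.59 degrees, less where a joint would pass 70% of its speed; a pose out of reach is approached as far as the arm can. A call with a gripper value outside its range is refused whole. The fingers move at their own pace and stop on an object; "grip_force" is the grip in N (left out, the last holds). Time passes only in rows, so rows that repeat a pose let the fingers close. It gives the time, the measured TCP pose, the force, the opening and the grip force at its end, in the units of the state.
- ctrl.get_obs(): the state, without advancing time (a new reading comes with each control period).
- ctrl.camera(name): name is "scene" or "top"; returns (picture, depth): 480x640x3 uint8, red, green, blue; 480x640 float32, m along the optical axis (not along the pixel's ray), 0 where there is no reading.
- ctrl.camera_params(name): a dict with "intrinsics" (3x3 intrinsics, pixels), "rvec" (rotation vector, rad) and "tvec" (3), from world to camera coordinates, as OpenCV has them. Camera axes: x right, y down, z forward; pixel columns grow to the right and rows downward; lengths in m; the calibration is good to about 2 mm. A picture is of the moment at which its call begins. camera_params takes no time and is no camera call.
- ctrl.hand_in(): hands the job in; it is judged then, once.
Trained networks look in the newest picture that a camera, given by its name, has taken for a name from the list of things; names that differ only in an ending like _2 or _b are one class to them, and where a whole thing is asked for, a point or a joint stands for the part that bears it (a point fixed in the world has none). Each returns a list of dicts, best first, with "score" (0 to 1); they miss things now and then, are a little off and sometimes report something else, mostly with a low value. They report only what shows in the picture. A call takes as long as a camera call. They do not tell look-alikes from the thing itself.
- ctrl.cut_out(camera, target): "region" (480x640 bool, what is visible of it) and "point" ([column, row] in pixels, amid what is visible of it).
- ctrl.tip_of(camera, target): "point" ([column, row] in pixels: a listed point, or the origin of a listed thing).
The state is a dict: "time_s": time; "qpos": joint angles; "joint_vel": joint speeds; "tau": joint torques, N m; "ee_pos": TCP position; "eef_rot": TCP orientation; "force": force on the tool from outside, world axes, zero at the start; "moment": the same for the moment, N m; "grip_width": finger opening in m; "grip_force": force on a finger pad.
Only numpy, scipy, OpenCV 4.12 (cv2) and the standard library are available. Lean on these libraries where they do the work, as an engineer would, in place of code of your own. Each camera call takes 0.05 s, during which the arm holds its last target. There are 200 camera calls.

### The job

Three white board pieces that look alike stand in the grey tray: one is 15 mm thick, one 18 mm and one 21 mm. Find the 18 mm piece by pinching it between the fingers, press it gently down into the sprung clamp of the rusty shelf bracket until you feel it sit fully home on its stop and the red flag is down, and leave it clamped there. Do not force the thicker piece into the clamp or strain the clamp, and leave the cup, the jar and the soap box alone.

Things in the scene. Friction and masses are not known exactly. Their poses are not given: they have to be found in the camera images.
- tray: Fixed grey tray, 90 x 215 x 12 mm, origin under its middle; three bays in a row along its y axis, 75 mm apart, floor 6 mm and rims 12 mm above the work surface. In each bay one white board piece stands upright: 60 mm along the tray's x, 85 mm high (top 91 mm above the work surface), 15, 18 or 21 mm thick along the tray's y, about 55 g.
- bay_left (a point): Left bay of the tray (its +y end): the point half-way up the piece standing there, 48.5 mm above the work surface; axes are the tray's. Which bay holds which thickness changes and is not told. A piece may stand 3 mm off the bay's middle in x and y and be turned by 0.06 rad.
- bay_middle (a point): Middle bay of the tray, the same point and axes as for the left bay.
- bay_right (a point): Right bay of the tray (its -y end), the same point and axes as for the left bay.
- slot (a point): Middle of the clamp's slot at its lowest floor, 12 mm above the work surface, on the middle plane of an 18 mm piece when clamped. x runs along the slot (the piece's 60 mm side; end cheeks 35 mm either side), y across it (the piece's thickness), z up. The fixed wall's face is 9 mm to -y; the sprung jaw's face at rest 3 mm to +y (gap 12 mm).
- bracket: Fixed rusty bracket with the clamp; origin on the work surface 12 mm below slot, same axes. Lead-ins, heights above slot: the jaw's slopes from 45 mm (11 mm to +y) in to its face at 23 mm; the wall's from 33 mm (13 mm to -y) in to its face at 26 mm. Clamp top 58 mm above the work surface; a seated piece stands at least 40 mm out of it: hold it by its upper 35 mm at most.
- jaw (a joint): Sprung steel jaw: 0 at rest (gap 12 mm), grows in m as a piece pushed straight down wedges it open towards +y, to 0.0105; do not open it past 0.008. With a piece clamped it reads the thickness less 12 mm. Spring about 2.5 N at rest, 3.5 N at 6 mm; pressing a piece down past the slope takes some 3 to 15 N.
- tongue (a joint): White spring tongue with a red flag beside the bracket: 0 up, 0.006 m down, when a piece has come home on the hard stop below (spring about 1 N; the clamped piece keeps it down). The stop is screwed to another height each time, unseen: a piece at home stands with its underside 0 to 16 mm above slot. Feel for the stop; over about 30 N on it, or 60 N in all on the clamp, is too much.
- cup_mid (a point): Yellow plastic cup, 74 mm wide, 90 mm high, the point half-way up its axis; a bystander standing on the work surface.
- jar_mid (a point): Glass jar with a steel screw lid, 72 mm wide, 100 mm high, the point half-way up its axis; a bystander standing on the work surface.
- soap_mid (a point): Grey soap box, 72 x 102 x 38 mm, its middle; a bystander lying on the work surface.
Things that resemble listed ones, but are neither listed nor needed, are in the scene too. Of the things that look like the bracket, the largest one is meant.

How it is judged:
By the outcome, as a careful person would: the job done as asked, in the order asked, and still so for the second after the job is handed in, with the robot touching nothing.
It also fails if it takes over 64 s, if anything falls off the work surface, if the arm or the gripper's body presses on something with over 40 N, if the wrist force passes 120 N, or if a joint passes its speed limit or range.

## Working session

There is one attempt and no reset: what is moved stays moved. The work goes in short steps, Python scripts to look and compute and a tool call to move; the robot and the scene stay as the last step left them, time stands still between calls to the robot, and variables do not carry over. Pictures are saved under pics/ and viewed, at most 10 in all, crops included, and the job is handed in when it is done.

Besides the shell and the picture viewer there is one more tool, called after "Request:" as name([rows], argument=value, ...), one row to a line, values as JSON. move_arm: Moves the arm, as the interface text tells. Its arguments: {"type":"object","properties":{"targets":{"type":"array"},"grip_force":{"type":"number"}},"required":["targets"]}

```bash
mkdir -p pics; cat > h.py <<'E'
import numpy as np, cv2
from station import ctrl
def cam(n):
    p=ctrl.camera_params(n); R=cv2.Rodrigues(np.array(p["rvec"],float))[0]
    return np.array(p["intrinsics"],float),R,np.array(p["tvec"],float).ravel()
def ray(n,uv,z):
    "world point on the pixel's ray at height z"
    K,R,t=cam(n); d=R.T@np.linalg.inv(K)@np.array([uv[0],uv[1],1.]); c=-R.T@t
    return c+d*(z-c[2])/d[2]
def cloud(n,depth):
    K,R,t=cam(n); v,u=np.mgrid[:480,:640]
    P=np.stack([(u-K[0,2])/K[0,0]*depth,(v-K[1,2])/K[1,1]*depth,depth],-1)
    return (P-t)@R
E
python3 - <<'E'
from h import *
for n in("scene","top"):
    im,d=ctrl.camera(n); cv2.imwrite(f"pics/{n}0.png",im[...,::-1]); np.savez(f"{n}0.npz",im=im,d=d)
    K,R,t=cam(n); print(n,-R.T@t, K[0,0])
    for k,z in dict(tray=0,bay_left=.0485,bay_middle=.0485,bay_right=.0485,slot=.012,bracket=0,cup_mid=.045,jar_mid=.05,soap_mid=.019,).items():
        for r in ctrl.tip_of(n,k)[:3]: print(k,round(r["score"],2),np.round(r["point"]),ray(n,r["point"],z).round(4))
print(ctrl.get_obs())
E
```

```text
scene [1.28175751 0.28146675 0.84590031] 611.1166164758648
tray 0.57 [195. 233.] [ 0.5332 -0.1936  0.    ]
bay_left 0.74 [230. 223.] [ 0.5334 -0.115   0.0485]
bay_middle 0.62 [194. 215.] [ 0.5324 -0.1877  0.0485]
bay_right 0.61 [158. 201.] [ 0.5153 -0.2727  0.0485]
slot 0.96 [311. 196.] [ 0.3791 -0.0018  0.012 ]
slot 0.89 [362. 264.] [0.5311 0.1426 0.012 ]
slot 0.72 [496. 262.] [0.4589 0.3782 0.012 ]
bracket 0.87 [365. 269.] [0.5319 0.1483 0.    ]
bracket 0.87 [311. 201.] [ 0.3807 -0.0027 -0.    ]
bracket 0.77 [494. 267.] [ 0.461  0.377 -0.   ]
cup_mid 0.88 [116. 292.] [ 0.7431 -0.2385  0.045 ]
cup_mid 0.5 [196. 211.] [ 0.517  -0.1915  0.045 ]
jar_mid 0.89 [397. 358.] [0.7418 0.246  0.05  ]
jar_mid 0.29 [114. 290.] [ 0.7436 -0.2403  0.05  ]
soap_mid 0.97 [229. 339.] [ 0.7627 -0.0265  0.019 ]
top [0.29991699 0.04938844 1.26024713] 614.3965902130899
tray 0.95 [441. 270.] [ 0.5225 -0.1848  0.    ]
bay_left 0.92 [410. 258.] [ 0.5362 -0.1146  0.0485]
bay_middle 0.89 [452. 261.] [ 0.5318 -0.199   0.0485]
bay_middle 0.71 [443. 266.] [ 0.5207 -0.1796  0.0485]
bay_right 0.95 [487. 266.] [ 0.5
[... 602 characters left out ...]
019 ]
{'time_s': 1.0, 'qpos': array([-1.25259428e+00,  2.99925176e-01,  1.52096379e+00,  1.62057237e-05,
        1.32066188e+00, -6.65960308e-02]), 'joint_vel': array([ 9.80257901e-05, -8.28363915e-04, -7.26855918e-04,  4.68018787e-04,
       -2.38789667e-04,  2.16209007e-04]), 'tau': array([-9.26914481e-05, -5.31662536e+01, -3.52917016e+01,  7.08563207e-02,
        2.12915568e-02, -6.36384119e-07]), 'ee_pos': array([ 0.20646234, -0.50979388,  0.2194471 ]), 'eef_rot': array([ 3.14154990e+00, -1.28848303e-05,  3.84794062e-01]), 'force': array([ 0.3133926 ,  0.88373437, -0.96500172]), 'moment': array([-0.01156683,  0.00560317,  0.02119548]), 'grip_force': 0.0, 'grip_width': 0.0941963052524927}
```

View pics/scene0.png

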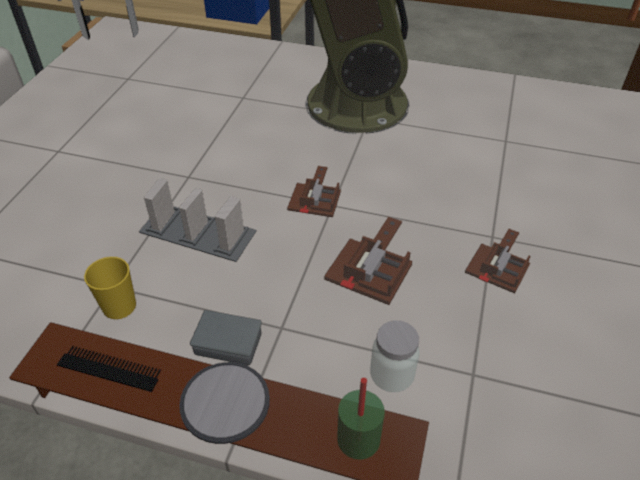

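View pics/top0.png

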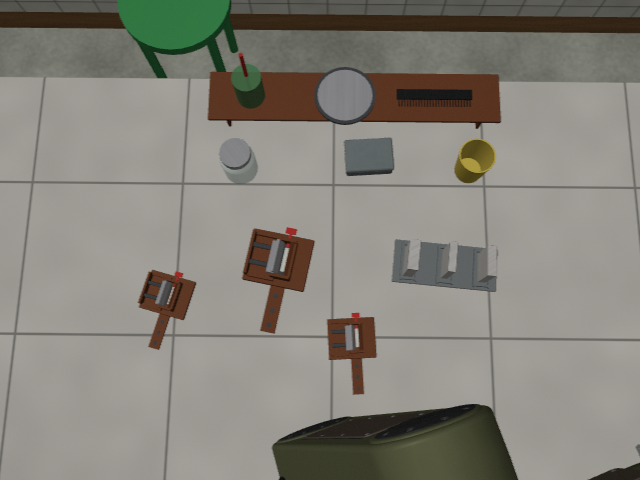

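The pictures show three rusty brackets: scene (370,265)/top (279,260), scene (315,195)/top (352,338), and scene (498,263)/top (167,295). The first is clearly the largest, so it is the one meant. I'll confirm it in an enlarged crop and measure the yaws.

```bash
python3 - <<'E'
from h import *
T=np.load("top0.npz"); S=np.load("scene0.npz")
a=cv2.resize(T["im"][215:345,225:385],None,fx=2.5,fy=2.5,interpolation=3)
b=cv2.resize(S["im"][205:310,310:430],None,fx=3.33,fy=3.33,interpolation=3)
h=max(a.shape[0],b.shape[0]); pad=lambda x:cv2.copyMakeBorder(x,0,h-x.shape[0],0,0,0)
cv2.imwrite("pics/crop.png",np.hstack([pad(a),pad(b)])[...,::-1])
P=cloud("top",T["d"]); Q=cloud("scene",S["d"])
for nm,C in(("top",P),("scene",Q)):
    print(nm,"table z",np.median(C[(abs(C[...,0]-.45)<.03)&(abs(C[...,1]+.0-.25)<.02)][:,2]))
    for y in(-.114,-.189,-.268):
        m=(abs(C[...,0]-.527)<.05)&(abs(C[...,1]-y)<.03)&(abs(C[...,2]-.091)<.006)
        q=C[m]; print(y,len(q),*[np.round(v,4) for v in cv2.minAreaRect((q[:,:2]*1000).astype(np.float32))], q.mean(0).round(4))
# white tops / tray mask from colour in top image
for n,k in(("top","tray"),("top","bracket"),("scene","bracket"),("scene","tray")):
    for r in ctrl.cut_out(n,k)[:4]:
        D,C=(T["d"],P) if n=="top" else (S["d"],Q)
        m=r["region"]&(D>0); q=C[m]
        for lo,hi in((.002,.016),(.045,.064)):
            w=q[(q[:,2]>lo)&(q[:,2]<hi)]
            if len(w)>8: print(n,k,round(r["score"],2),np.round(r["point"]),(lo,hi),len(w),*[np.round(v,2) for v in cv2.minAreaRect((w[:,:2]*1000).astype(np.float32))])
E
```

```text
top table z -0.0007502510126125071
-0.114 335 [ 536.9062 -115.0568] [21.4678 60.9051] 83.2837 [ 0.5365 -0.1148  0.0904]
-0.189 240 [ 533.1361 -190.2993] [15.7424 60.4245] 83.8159 [ 0.5329 -0.1901  0.0904]
-0.268 306 [ 526.0133 -266.406 ] [19.4974 60.1489] 86.9414 [ 0.5253 -0.2661  0.0904]
scene table z 0.0003457357758378636
-0.114 311 [ 535.8137 -112.7402] [25.0872 64.234 ] 80.7091 [ 0.5379 -0.1122  0.0909]
-0.189 228 [ 533.2251 -187.9743] [18.7442 62.8577] 86.8448 [ 0.5342 -0.1874  0.0906]
-0.268 258 [ 524.9537 -264.189 ] [20.8748 62.3569] 87.8792 [ 0.5274 -0.2631  0.0908]
top tray 0.76 [436. 270.] (0.002, 0.016) 2613 [ 531.91 -190.2 ] [215.84  90.72] 84.65
top bracket 0.87 [272. 262.] (0.002, 0.016) 2331 [498.92 164.77] [133.43 215.29] 78.31
top bracket 0.87 [272. 262.] (0.045, 0.064) 258 [541.62 169.64] [93.   81.96] 80.86
top bracket 0.68 [354. 340.] (0.002, 0.016) 1547 [350.57   1.74] [158.49  94.87] 0.48
top bracket 0.66 [161. 297.] (0.002, 0.016) 1452 [436.18 388.61] [ 96.45 159.72] 74.6
scene bracket 0.86 [506. 262.] (0.002, 0.016) 1304 [434.4  390.47] [ 96.23 162.44] 74.95
scene bracket 0.83 [375. 266.] (0.002, 0.016) 1974 [490.72 164.57] [134.08 210.43] 78.67
scene bracket 0.83 [375. 266.] (0.045, 0.064) 224 [541.24 171.63] [92.72 84.08] 78.69
scene bracket 0.73 [316. 199.] (0.002, 0.016) 926 [347.64   3.29] [165.75  97.1 ] 3.32
scene bracket 0.47 [202. 236.] (0.002, 0.016) 2024 [ 531.18 -188.29] [217.09  94.08] 84.47
scene tray 0.7 [203. 236.] (0.002, 0.016) 2006 [ 531.18 -188.29] [217.09  94.08] 84.47
```

View pics/crop.png

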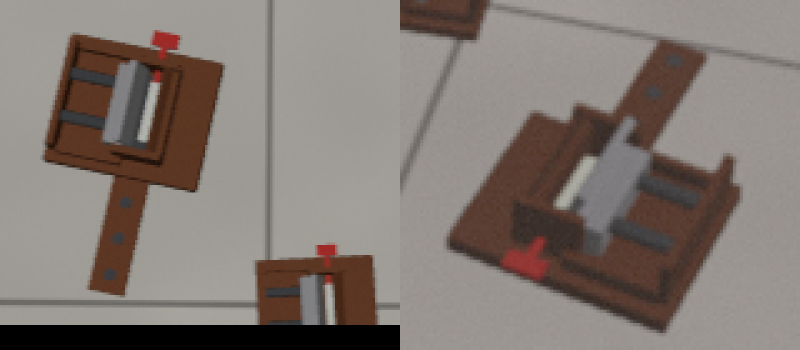

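The crop confirms it: the bracket at top (279,260) has a 133 mm plate against about 96 mm for the others. Its jaw lies to image-left (+y) and its flag at the +x end, and its yaw is about -0.20. By depth the right piece looks like the 18 mm one. Next I'll refine the slot position.

```bash
python3 - <<'E'
from h import *
th=-0.2; Rm=np.array([[np.cos(th),np.sin(th)],[-np.sin(th),np.cos(th)]])
o=np.array([.537,.146])
for n in("top","scene"):
    Z=np.load(n+"0.npz"); C=cloud(n,Z["d"]); q=C[Z["d"]>0]; im=Z["im"][Z["d"]>0]
    L=(q[:,:2]-o)@Rm.T; z=q[:,2]*1000; L=L*1000
    m=(abs(L[:,0])<22)&(abs(L[:,1])<75)
    print(n,"profile across: y: z 10/50/90% n rgb")
    for y in range(-36,36,2):
        k=m&(abs(L[:,1]-y)<=1)
        if k.sum()>3: print(y,np.percentile(z[k],[10,50,90]).round(),k.sum(),np.median(im[k],0).astype(int))
    k=(abs(L[:,0])<75)&(abs(L[:,1])<75)&(z>4)&(z<14)&(L[:,0]>-60); 
    print("plate x,y pct",np.percentile(L[k],[1,99],axis=0).round(1))
    print("profile along, y in -12..8")
    m=(L[:,1]>-12)&(L[:,1]<0)
    for x in range(-50,52,3):
        k=m&(abs(L[:,0]-x)<=1.5)
        if k.sum()>3: print(x,np.percentile(z[k],[10,50,90]).round(),end=";")
    print()
E
```

```text
top profile across: y: z 10/50/90% n rgb
-36 [10. 12. 15.] 18 [91 54 34]
-34 [ 8. 12. 15.] 22 [91 54 34]
-32 [10. 12. 16.] 20 [91 54 34]
-30 [ 9. 11. 13.] 20 [91 54 34]
-28 [10. 11. 14.] 21 [91 54 35]
-26 [ 9. 11. 13.] 20 [86 51 32]
-24 [ 9. 23. 37.] 43 [66 38 24]
-22 [32. 37. 40.] 22 [91 53 34]
-20 [34. 37. 40.] 22 [85 50 32]
-18 [36. 40. 45.] 25 [71 41 25]
-16 [40. 41. 46.] 23 [68 38 23]
-14 [43. 44. 48.] 21 [73 41 24]
-12 [41. 42. 46.] 19 [104  86  74]
-10 [36. 39. 40.] 12 [144 139 131]
-8 [23. 24. 27.] 10 [164 163 155]
-6 [21. 23. 28.] 23 [176 177 172]
-4 [20. 23. 25.] 19 [176 177 172]
-2 [21. 23. 26.] 22 [153 154 150]
0 [16. 20. 23.] 11 [83 84 84]
2 [14. 23. 35.] 41 [65 65 65]
4 [33. 37. 41.] 32 [74 74 74]
6 [40. 45. 49.] 28 [74 74 74]
8 [44. 50. 53.] 26 [74 74 73]
10 [51. 55. 59.] 26 [106 106 107]
12 [55. 56. 59.] 22 [129 129 131]
14 [53. 55. 58.] 20 [129 129 131]
16 [52. 55. 56.] 11 [128 128 130]
20 [31. 33. 35.] 21 [128 129 130]
22 [32. 34. 37.] 23 [129 129 131]
24 [30. 34. 36.] 20 [125 123 124]
26 [31. 34. 36.] 17 [109 107 106]
28 [28. 32. 33.] 9 [57 59 62]
30 [11. 21. 33.] 
[... 1515 characters left out ...]
]
28 [12. 27. 35.] 58 [96 89 89]
30 [12. 14. 32.] 26 [87 59 49]
32 [12. 23. 33.] 27 [80 60 52]
34 [11. 14. 32.] 27 [80 61 53]
plate x,y pct [[-53.3 -54.2]
 [ 54.9  74.8]]
profile along, y in -12..8
-44 [44. 44. 45.];-41 [34. 44. 45.];-38 [17. 34. 45.];-35 [22. 34. 43.];-32 [26. 35. 45.];-29 [29. 39. 44.];-26 [23. 25. 31.];-23 [24. 32. 41.];-20 [23. 26. 44.];-17 [21. 25. 37.];-14 [22. 25. 42.];-11 [23. 30. 43.];-8 [23. 34. 42.];-5 [23. 25. 40.];-2 [23. 25. 39.];1 [23. 28. 44.];4 [26. 34. 45.];7 [24. 29. 41.];10 [24. 30. 46.];13 [23. 26. 41.];16 [30. 37. 41.];19 [32. 38. 43.];22 [38. 43. 46.];28 [39. 41. 44.];37 [13. 33. 47.];40 [20. 32. 46.];43 [12. 13. 26.];46 [14. 22. 25.];49 [20. 22. 23.];
```

```bash
cat >> h.py <<'E'
from scipy.spatial.transform import Rotation as Ro
def go(x,y,z,yaw):
    "shift (units of 50 mm) and turn from the present pose to a downward pose"
    s=ctrl.get_obs(); R=Ro.from_euler("xyz",s["eef_rot"])
    T=Ro.from_euler("ZYX",[yaw,0,np.pi])
    print("shift",(R.inv().apply(np.array([x,y,z])-s["ee_pos"])/.05).round(3),"turn",(R.inv()*T).as_rotvec().round(4))
    print("t",s["time_s"],"pos",s["ee_pos"].round(4),"rot",s["eef_rot"].round(4),"F",s["force"].round(2),"M",s["moment"].round(2),"w",round(s["grip_width"]*1000,2),"gf",s["grip_force"],"q",s["qpos"].round(2))
E
python3 -c "
from h import *
go(.5255,-.2655,.219,-.049)"
```

```text
shift [ 7.748 -2.133  0.009] turn [ 1.000e-04 -0.000e+00  4.338e-01]
t 1.2 pos [ 0.2065 -0.5098  0.2195] rot [3.1415 0.     0.3848] F [-0.35 -0.54  1.13] M [-0.02  0.06  0.04] w 93.94 gf 0.0 q [-1.25  0.3   1.52  0.    1.32 -0.07]
```

Request:
move_arm([
  [0.1,7.748,-2.133,0,0,0,0.434],
  [0.1,7.748,-2.133,0,0,0,0.434],
  [0.1,7.748,-2.133,0,0,0,0.434],
  [0.1,7.748,-2.133,0,0,0,0.434],
  [0.1,7.748,-2.133,0,0,0,0.434],
  [0.1,7.748,-2.133,0,0,0,0.434],
  [0.1,7.748,-2.133,0,0,0,0.434],
  [0.1,7.748,-2.133,0,0,0,0.434],
  [0.1,7.748,-2.133,0,0,0,0.434],
  [0.1,7.748,-2.133,0,0,0,0.434],
  [0.1,7.748,-2.133,0,0,0,0.434],
  [0.1,7.748,-2.133,0,0,0,0.434],
], grip_force=5)

```text
time_s: 2.4
ee_pos: [0.5245, -0.2666, 0.2196]
eef_rot: [3.141, 0.0, -0.051]
force: [0.2, 0.1, -0.1]
grip_width: 0.0521
grip_force: 0.0
```

```bash
python3 -c "
from h import *
go(.5255,-.2655,.075,-.049)"
```

```text
shift [ 0.019 -0.024  2.891] turn [ 0.0002  0.     -0.0018]
t 2.4 pos [ 0.5245 -0.2666  0.2196] rot [ 3.1414  0.     -0.0508] F [ 0.15  0.07 -0.05] M [-0.01  0.05  0.  ] w 52.06 gf 0.0 q [-0.53  0.39  1.41 -0.    1.35  1.09]
```

Request:
move_arm([
  [0.1,0,0,0.8,0,0,0],
  [0.1,0,0,1.6,0,0,0],
  [0.1,0,0,2.3,0,0,0],
  [0.1,0,0,2.7,0,0,0],
  [0.1,0,0,2.89,0,0,0],
  [0.1,0,0,2.89,0,0,0],
  [-1,0,0,2.89,0,0,0],
  [-1,0,0,2.89,0,0,0],
  [-1,0,0,2.89,0,0,0],
  [-1,0,0,2.89,0,0,0],
  [-1,0,0,2.89,0,0,0],
  [-1,0,0,2.89,0,0,0],
], grip_force=5)

```text
time_s: 3.6
ee_pos: [0.5256, -0.2655, 0.0753]
eef_rot: [3.141, -0.0, -0.049]
force: [0.6, 0.4, 3.5]
grip_width: 0.0181
grip_force: 5.0
```

```bash
python3 -c "
from h import *
go(.5255,-.2655,.075,-.049)"
```

```text
shift [-0.003 -0.001  0.005] turn [ 0.0002 -0.0005 -0.0001]
t 3.6 pos [ 0.5256 -0.2655  0.0753] rot [ 3.1414e+00 -5.0000e-04 -4.9100e-02] F [0.58 0.4  3.48] M [ 0.13  0.06 -0.03] w 18.09 gf 5.000094249844551 q [-0.53  0.54  1.54  0.    1.06  1.09]
```

The pinch reads 18.1 mm, so this is the 18 mm piece. I'll firm up the grip and lift.

Request:
move_arm([
  [-1,0,0,0,0,0,0],
  [-1,0,0,0,0,0,0],
  [-1,0,0,0,0,0,0],
  [-1,0,0,-0.2,0,0,0],
  [-1,0,0,-0.6,0,0,0],
  [-1,0,0,-1.2,0,0,0],
  [-1,0,0,-1.8,0,0,0],
  [-1,0,0,-2.3,0,0,0],
  [-1,0,0,-2.5,0,0,0],
  [-1,0,0,-2.5,0,0,0],
  [-1,0,0,-2.5,0,0,0],
], grip_force=40)

```text
time_s: 4.7
ee_pos: [0.5251, -0.2653, 0.1986]
eef_rot: [-3.141, 0.002, -0.049]
force: [-0.6, -0.4, -1.4]
grip_width: 0.018
grip_force: 40.0
```

```bash
python3 -c "
from h import *
go(.5385,.146,.20,-.2)"
```

```text
shift [-0.137 -8.229 -0.02 ] turn [-0.0007  0.0017  0.1508]
t 4.7 pos [ 0.5251 -0.2653  0.1986] rot [-3.1408e+00  1.6000e-03 -4.9200e-02] F [-0.55 -0.37 -1.43] M [ 0.03 -0.01 -0.02] w 17.98 gf 39.999781250953674 q [-0.53  0.4   1.43 -0.    1.31  1.09]
```

Request:
move_arm([
  [-1,-0.01,-0.4,0,0,0,0.01],
  [-1,-0.02,-1.2,0,0,0,0.02],
  [-1,-0.03,-2.1,0,0,0,0.04],
  [-1,-0.05,-3.0,0,0,0,0.06],
  [-1,-0.07,-4.0,0,0,0,0.08],
  [-1,-0.08,-5.0,0,0,0,0.1],
  [-1,-0.1,-6.0,0,0,0,0.12],
  [-1,-0.12,-6.9,0,0,0,0.13],
  [-1,-0.13,-7.6,0,0,0,0.14],
  [-1,-0.137,-8.1,0,0,0,0.151],
  [-1,-0.137,-8.229,0,0,0,0.151],
  [-1,-0.137,-8.229,0,0,0,0.151],
])

```text
time_s: 5.9
ee_pos: [0.5385, 0.1461, 0.1987]
eef_rot: [3.141, 0.002, -0.199]
force: [0.5, 0.0, -1.9]
grip_width: 0.0175
grip_force: 40.0
```

Request:
move_arm([
  [-1,0,0,0.3,0,0,0],
  [-1,0,0,0.7,0,0,0],
  [-1,0,0,0.9,0,0,0],
  [-1,0,0,1.0,0,0,0],
  [-1,0,0,1.0,0,0,0],
  [-1,0,0,1.0,0,0,0],
])

```text
time_s: 6.5
ee_pos: [0.5392, 0.1456, 0.1506]
eef_rot: [-3.141, -0.001, -0.2]
force: [-0.2, -0.4, -0.2]
grip_width: 0.0175
grip_force: 40.0
```

```bash
python3 - <<'E'
from h import *
go(.5385,.146,.130,-.2)
for n in("scene","top"):
    im,d=ctrl.camera(n); np.savez(n+"1.npz",im=im,d=d)
    c=im[150:320,300:440] if n=="scene" else im[180:340,200:340]
    cv2.imwrite(f"pics/{n}1.png",cv2.resize(c,None,fx=3.5,fy=3.5,interpolation=3)[...,::-1])
E
```

```text
shift [-0.016 -0.006  0.411] turn [-0.0003 -0.0007 -0.0005]
t 6.5 pos [0.5392 0.1456 0.1506] rot [-3.1413e+00 -7.0000e-04 -2.0050e-01] F [-0.23 -0.36 -0.18] M [ 0.07  0.05 -0.01] w 17.47 gf 39.99986529350281 q [ 0.2   0.38  1.58 -0.    1.18  1.97]
```

View pics/scene1.png

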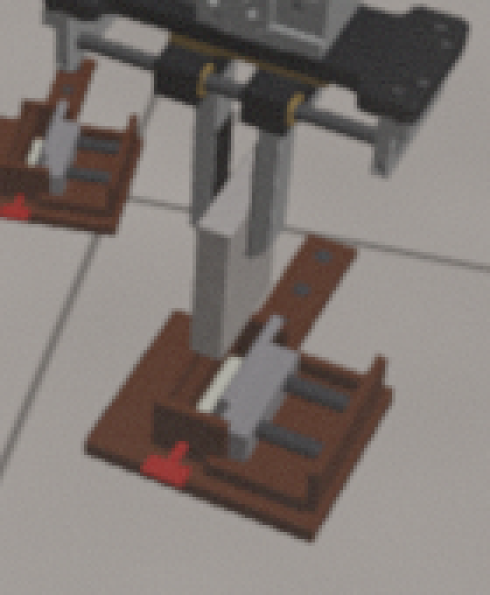

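```bash
python3 - <<'E'
from h import *
th=-0.2; Rm=np.array([[np.cos(th),np.sin(th)],[-np.sin(th),np.cos(th)]]); o=np.array([.537,.146])
Z=np.load("scene1.npz"); C=cloud("scene",Z["d"]); L=((C[...,:2]-o)@Rm.T)*1000; z=C[...,2]*1000
print("TCP in o frame",Rm@(ctrl.get_obs()["ee_pos"][:2]-o)*1000)
m=(Z["d"]>0)&(z>88)&(z<125)&(abs(L[...,1])<25)&(abs(L[...,0])<50)
q=L[m]; print(m.sum(),np.percentile(q,[2,50,98],axis=0).round(1))
r=cv2.minAreaRect(q.astype(np.float32)); print(r)
f=q[q[:,0]>np.percentile(q[:,0],98)-6]; print("front face y",np.percentile(f[:,1],[2,98]).round(1),"z bottom",np.percentile(z[(Z["d"]>0)&(abs(L[...,1])<9)&(abs(L[...,0])<50)&(z>64)],1))
K,R,t=cam("scene")
def pr(p): 
    w=np.append(Rm.T@np.array(p[:2])/1000+o,p[2]/1000); u=K@(R@w+t); return (u[:2]/u[2]).round(1)
# expected pixel of wall front end top corner and piece corners under TCP-centred model
c=Rm@(ctrl.get_obs()["ee_pos"][:2]-o)*1000
for nm,p in dict(pfl=(c[0]+30,c[1]-9,81.6),pfr=(c[0]+30,c[1]+9,81.6),tl=(c[0]+30,c[1]-9,166.6)).items(): u=pr(p); print(nm,u,"crop",((u-[300,150])*3.5).round())
E
```

```text
TCP in o frame [2.22919497 0.16085822]
322 [[-24.9  -5.9]
 [ 26.2  10. ]
 [ 32.6  11.5]]
((2.435504913330078, 2.042693614959717), (19.533700942993164, 62.173683166503906), 89.53048706054688)
front face y [-6.4 11. ] z bottom 89.57526650620187
pfl [352.7 249.6] crop [184. 349.]
pfr [362.1 253.2] crop [217. 361.]
tl [354.7 213.6] crop [191. 223.]
```

The piece hangs level over the slot, with its bottom front edge at about crop (200,355). Comparing cameras puts the slot centre about 0.7 mm to -y of the TCP, so I'll correct that and go down slowly.

Request:
move_arm([
  [-1,0,0.014,0.15,0,0,0],
  [-1,0,0.014,0.3,0,0,0],
  [-1,0,0.014,0.4,0,0,0],
  [-1,0,0.014,0.46,0,0,0],
  [-1,0,0.014,0.52,0,0,0],
  [-1,0,0.014,0.58,0,0,0],
  [-1,0,0.014,0.64,0,0,0],
  [-1,0,0.014,0.68,0,0,0],
  [-1,0,0.014,0.7,0,0,0],
  [-1,0,0.014,0.7,0,0,0],
])

```text
time_s: 7.6
ee_pos: [0.5388, 0.145, 0.1149]
eef_rot: [3.141, -0.0, -0.2]
force: [0.4, -4.0, 0.5]
grip_width: 0.0175
grip_force: 40.0
```

```bash
python3 -c "
from h import *
go(.5385,.146,.130,-.2)"
```

```text
shift [-0.009 -0.018 -0.302] turn [ 0.0002 -0.     -0.0002]
t 7.6 pos [0.5388 0.145  0.1149] rot [ 3.1414 -0.     -0.2002] F [ 0.4  -3.98  0.47] M [-0.7   0.04  0.03] w 17.53 gf 40.001546144485474 q [ 0.2   0.42  1.61 -0.    1.11  1.97]
```

Request:
move_arm([
  [-1,0,0,0.03,0,0,0],
  [-1,0,0,0.06,0,0,0],
  [-1,0,0,0.09,0,0,0],
  [-1,0,0,0.12,0,0,0],
  [-1,0,0,0.15,0,0,0],
  [-1,0,0,0.15,0,0,0],
])

```text
time_s: 8.2
ee_pos: [0.5387, 0.145, 0.1072]
eef_rot: [3.141, 0.0, -0.2]
force: [-0.3, -2.4, 1.2]
grip_width: 0.0177
grip_force: 40.0
```

```bash
python3 -c "
from h import *
go(.5385,.146,.130,-.2)"
```

```text
shift [-0.008 -0.018 -0.457] turn [ 0.0001  0.0002 -0.0002]
t 8.2 pos [0.5387 0.145  0.1072] rot [ 3.1415e+00  2.0000e-04 -2.0020e-01] F [-0.35 -2.42  1.21] M [-0.81  0.04  0.02] w 17.68 gf 40.00249743461609 q [ 0.2   0.43  1.62 -0.    1.09  1.97]
```

Request:
move_arm([
  [-1,0,0,0.03,0,0,0],
  [-1,0,0,0.06,0,0,0],
  [-1,0,0,0.09,0,0,0],
  [-1,0,0,0.12,0,0,0],
  [-1,0,0,0.15,0,0,0],
  [-1,0,0,0.15,0,0,0],
])

```text
time_s: 8.8
ee_pos: [0.5385, 0.145, 0.0994]
eef_rot: [3.141, 0.001, -0.2]
force: [-0.0, -3.2, -2.7]
grip_width: 0.0181
grip_force: 40.0
```

Request:
move_arm([
  [-1,0,0,0.01,0,0,0],
  [-1,0,0,0.02,0,0,0],
  [-1,0,0,0.03,0,0,0],
  [-1,0,0,0.03,0,0,0],
])

```text
time_s: 9.2
ee_pos: [0.5387, 0.1451, 0.0984]
eef_rot: [3.142, 0.0, -0.2]
force: [0.0, -3.9, 0.3]
grip_width: 0.018
grip_force: 40.0
```

Request:
move_arm([
  [-1,0,0,0.01,0,0,0],
  [-1,0,0,0.02,0,0,0],
  [-1,0,0,0.03,0,0,0],
  [-1,0,0,0.03,0,0,0],
])

```text
time_s: 9.6
ee_pos: [0.5388, 0.1451, 0.0969]
eef_rot: [3.142, -0.0, -0.2]
force: [-0.3, -3.6, -0.1]
grip_width: 0.0177
grip_force: 40.0
```

Request:
move_arm([
  [-1,0,0,0.01,0,0,0],
  [-1,0,0,0.02,0,0,0],
  [-1,0,0,0.03,0,0,0],
  [-1,0,0,0.03,0,0,0],
])

```text
time_s: 10.0
ee_pos: [0.5387, 0.1451, 0.0954]
eef_rot: [-3.142, 0.0, -0.2]
force: [-0.3, -3.3, 0.2]
grip_width: 0.0177
grip_force: 40.0
```

Request:
move_arm([
  [-1,0,0.005,0,0,0,0],
  [-1,0,0.01,0,0,0,0],
  [-1,0,0.01,0,0,0,0],
  [-1,0,0.01,0,0,0,0],
])

```text
time_s: 10.4
ee_pos: [0.5386, 0.1447, 0.0954]
eef_rot: [-3.141, 0.0, -0.2]
force: [0.1, -2.0, -0.5]
grip_width: 0.0175
grip_force: 40.0
```

Request:
move_arm([
  [-1,0,0,0.01,0,0,0],
  [-1,0,0,0.02,0,0,0],
  [-1,0,0,0.03,0,0,0],
  [-1,0,0,0.03,0,0,0],
])

```text
time_s: 10.8
ee_pos: [0.5387, 0.1447, 0.094]
eef_rot: [-3.141, -0.0, -0.2]
force: [0.1, -2.5, 1.4]
grip_width: 0.0176
grip_force: 40.0
```

Request:
move_arm([
  [-1,0,0,0.01,0,0,0],
  [-1,0,0,0.02,0,0,0],
  [-1,0,0,0.03,0,0,0],
  [-1,0,0,0.03,0,0,0],
])

```text
time_s: 11.2
ee_pos: [0.5387, 0.1446, 0.0924]
eef_rot: [-3.141, -0.0, -0.2]
force: [0.9, -2.5, 1.8]
grip_width: 0.0176
grip_force: 40.0
```

Request:
move_arm([
  [-1,0,0,0.01,0,0,0],
  [-1,0,0,0.02,0,0,0],
  [-1,0,0,0.03,0,0,0],
  [-1,0,0,0.03,0,0,0],
])

```text
time_s: 11.6
ee_pos: [0.5387, 0.1446, 0.0909]
eef_rot: [-3.142, -0.0, -0.2]
force: [-0.2, -1.9, 1.8]
grip_width: 0.0179
grip_force: 40.0
```

Request:
move_arm([
  [-1,0,0,0.01,0,0,0],
  [-1,0,0,0.02,0,0,0],
  [-1,0,0,0.02,0,0,0],
  [-1,0,0,0.02,0,0,0],
])

```text
time_s: 12.0
ee_pos: [0.5387, 0.1446, 0.0899]
eef_rot: [-3.142, -0.0, -0.2]
force: [1.5, -1.5, 1.6]
grip_width: 0.0177
grip_force: 40.0
```

Request:
move_arm([
  [-1,0,0,0.01,0,0,0],
  [-1,0,0,0.02,0,0,0],
  [-1,0,0,0.02,0,0,0],
  [-1,0,0,0.02,0,0,0],
])

```text
time_s: 12.4
ee_pos: [0.5387, 0.1446, 0.0889]
eef_rot: [-3.142, -0.0, -0.2]
force: [0.8, -0.9, 1.0]
grip_width: 0.0177
grip_force: 40.0
```

Request:
move_arm([
  [-1,0,0,0.01,0,0,0],
  [-1,0,0,0.02,0,0,0],
  [-1,0,0,0.02,0,0,0],
  [-1,0,0,0.02,0,0,0],
])

```text
time_s: 12.8
ee_pos: [0.5386, 0.1446, 0.0879]
eef_rot: [-3.142, -0.0, -0.2]
force: [0.4, -0.8, 1.8]
grip_width: 0.0179
grip_force: 40.0
```

Request:
move_arm([
  [-1,0,0,0.01,0,0,0],
  [-1,0,0,0.02,0,0,0],
  [-1,0,0,0.02,0,0,0],
  [-1,0,0,0.02,0,0,0],
])

```text
time_s: 13.2
ee_pos: [0.5387, 0.1446, 0.087]
eef_rot: [-3.142, -0.0, -0.2]
force: [0.4, -1.4, 3.1]
grip_width: 0.0178
grip_force: 40.0
```

Request:
move_arm([
  [-1,0,0,0.01,0,0,0],
  [-1,0,0,0.02,0,0,0],
  [-1,0,0,0.02,0,0,0],
  [-1,0,0,0.02,0,0,0],
])

```text
time_s: 13.6
ee_pos: [0.5388, 0.1446, 0.0866]
eef_rot: [-3.141, -0.001, -0.2]
force: [-0.4, -1.5, 9.9]
grip_width: 0.0179
grip_force: 40.0
```

```bash
python3 - <<'E'
from h import *
im,d=ctrl.camera("scene"); go(.5387,.1446,.086,-.2)
cv2.imwrite("pics/scene2.png",cv2.resize(im[150:320,300:440],None,fx=3.5,fy=3.5,interpolation=3)[...,::-1])
E
```

```text
shift [-0.002  0.001  0.011] turn [-0.0002 -0.0006 -0.0002]
t 13.65 pos [0.5388 0.1446 0.0866] rot [-3.1414e+00 -6.0000e-04 -2.0020e-01] F [-0.97 -2.03 10.38] M [-0.4   0.43  0.09] w 17.56 gf 40.01131296157837 q [ 0.2   0.46  1.63 -0.    1.05  1.97]
```

View pics/scene2.png

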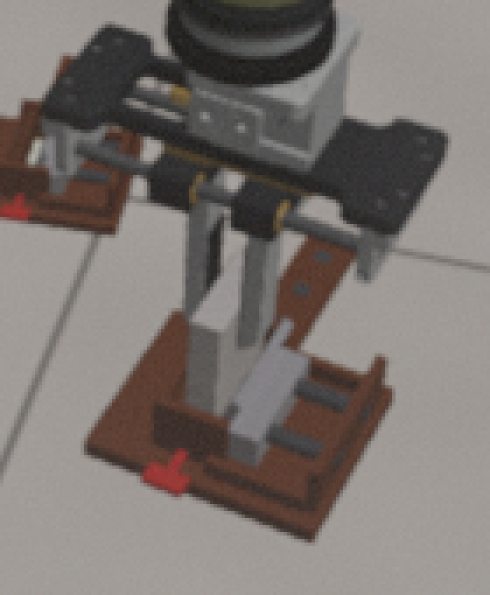

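Force jumped from 3 to 10 N at the last 1 mm, with the underside about 5.6 mm above slot, so this looks like the stop. I'll check how far the red flag (crop 168,472) has moved.

```bash
python3 - <<'E'
from h import *
im2,_=ctrl.camera("scene")
for im in(np.load("scene0.npz")["im"],np.load("scene1.npz")["im"],im2):
    c=im[265:300,330:375].astype(int); m=(c[...,0]>110)&(c[...,1]<70)&(c[...,2]<70); v,u=np.nonzero(m)
    print(m.sum(),u.mean()+330,v.mean()+265,np.percentile(v,[3,97])+265)
K,R,t=cam("scene")
for z in(.012,.018,.024): w=np.array([.595,.128,z]); u=K@(R@w+t); print(z,(u[:2]/u[2]).round(2))
E
```

```text
98 347.9387755102041 282.6020408163265 [277. 287.]
102 347.9117647058824 282.61764705882354 [277. 287.]
102 347.7450980392157 285.05882352941177 [279.03 289.97]
0.012 [345.66 287.28]
0.018 [345.76 285.1 ]
0.024 [345.87 282.89]
```

The flag dropped 2.45 px, which is the full 6 mm. One small extra push to confirm the stop, then release.

Request:
move_arm([
  [-1,0,0,0.005,0,0,0],
  [-1,0,0,0.01,0,0,0],
  [-1,0,0,0.01,0,0,0],
])

```text
time_s: 14.0
ee_pos: [0.5389, 0.1446, 0.0864]
eef_rot: [-3.141, -0.001, -0.2]
force: [-3.1, -1.8, 13.5]
grip_width: 0.0175
grip_force: 40.0
```

Request:
move_arm([
  [-1,0,0,-0.012,0,0,0],
  [-1,0,0,-0.012,0,0,0],
  [-0.1,0,0,-0.012,0,0,0],
  [-0.1,0,0,-0.012,0,0,0],
  [-0.1,0,0,-0.012,0,0,0],
  [-0.1,0,0,-0.012,0,0,0],
  [-0.1,0,0,-0.012,0,0,0],
])

```text
time_s: 14.7
ee_pos: [0.5386, 0.1446, 0.0859]
eef_rot: [3.142, 0.0, -0.2]
force: [0.0, -0.2, -0.3]
grip_width: 0.0422
grip_force: 0.0
```

Request:
move_arm([
  [-0.1,0,0,-0.2,0,0,0],
  [-0.1,0,0,-0.6,0,0,0],
  [-0.1,0,0,-1.2,0,0,0],
  [-0.1,0,0,-2.0,0,0,0],
  [-0.1,0,0,-2.8,0,0,0],
  [-0.1,-1,0,-3.2,0,0,0],
  [-0.1,-1.8,0,-3.2,0,0,0],
  [-0.1,-2.2,0,-3.2,0,0,0],
  [-0.1,-2.2,0,-3.2,0,0,0],
])

```text
time_s: 15.6
ee_pos: [0.4293, 0.167, 0.2475]
eef_rot: [-3.141, -0.002, -0.199]
force: [0.8, -0.0, 0.2]
grip_width: 0.0422
grip_force: 0.0
```

```bash
python3 - <<'E'
from h import *
im,d=ctrl.camera("scene"); print(ctrl.get_obs()["time_s"],ctrl.get_obs()["ee_pos"])
c=im[265:300,330:375].astype(int); m=(c[...,0]>110)&(c[...,1]<70)&(c[...,2]<70); v,u=np.nonzero(m); print(m.sum(),u.mean()+330,v.mean()+265)
C=cloud("scene",d); q=C[(abs(C[...,0]-.54)<.05)&(abs(C[...,1]-.146)<.03)&(C[...,2]>.075)&(C[...,2]<.13)]
print("piece top z",np.percentile(q[:,2],[50,90,97]), len(q))
cv2.imwrite("pics/scene3.png",cv2.resize(im[150:320,300:440],None,fx=3.5,fy=3.5,interpolation=3)[...,::-1])
E
```

```text
15.65 [0.43054173 0.16673969 0.24726155]
96 347.625 285.03125
piece top z [0.10099216 0.10429632 0.10502574] 482
```

View pics/scene3.png

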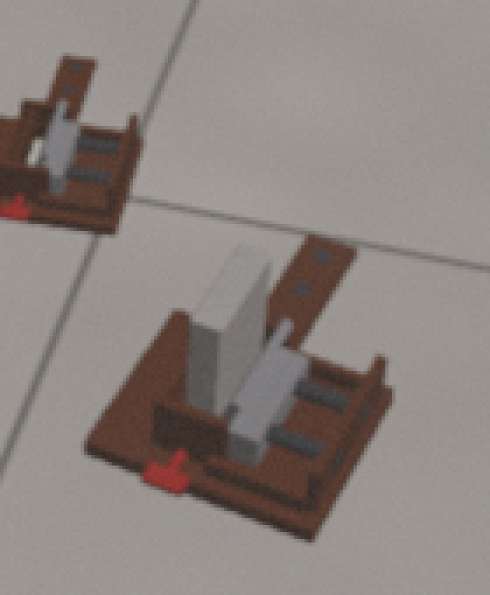

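The piece stands upright and clamped. Its top is at about 103 mm as expected, and the flag is still down at scene (347.6,285.0).

```bash
python3 -c "
from station import ctrl
print(ctrl.hand_in())"
```

```text
the job is handed in; nothing more can be done
None
```

The 18 mm piece (right bay, pinched at 18.1 mm) is seated on its stop in the largest bracket's clamp with the red flag down. The arm is clear, and I handed the job in at about 16 s of the 64 s limit.

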